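Load a foil roll into the counter-top holder

TASK

Slide the roll of kitchen foil up off its spindle in the steel pot and lay it on the two-rail wooden rest, let it go, then take it again by its middle. Lay it on the steel rails of the white roll holder between the two cones and let it go, then slide the holder's tailstock in, gently, until both cones are firmly home in the ends of the core, so that the roll hangs on the cones clear of the rails; leave the other kitchen things where they are.

Things in the scene. Friction and masses are not known exactly. Their poses are not given: they have to be found in the camera images.
- roll: Roll of aluminium foil on a cardboard core: a hollow cylinder 160 mm long, 48 mm outside diameter, with a through bore 28 mm in diameter; 0.17 to 0.35 kg. Origin at its centre, z along its axis; both ends are alike. At the start it stands upright on the spindle, its foot 8 mm and its top 168 mm above the counter.
- pot: Fixed round steel pot, 94 mm outside diameter, wall 3 mm, rim 105 mm above the counter, floor 8 mm thick. In its middle a fixed upright wooden spindle, 21 mm in diameter, top 152 mm above the counter. The roll stands over the spindle, its upper 63 mm sticking out of the pot. Origin: centre of its underside; z up.
- rest: Fixed wooden rest: board 150 x 75 x 12 mm with two round rails along its x axis, 150 mm long, 10 mm thick, 36 mm apart between centres, tops 47 mm above the counter. A roll laid along it beds between the rails, its axis 65 mm above the counter. Origin: underside, centre; z up.
- dispenser: Fixed white roll holder, base 85 x 353 x 14 mm, long along its y (-208 to +145 mm). Two steel rails along y, 10 mm thick, x = -18 and +18 mm, y = -120 to +120 mm, tops 63 mm above the counter; a roll lying on them has its axis 81 mm up, 4 mm below the line of the cones (x = 0, 85 mm up). At +y the headstock, a block 60 mm wide, 118 mm high, face at y = +115 mm. Origin: underside; z up.
- head_face (a point): Middle of the headstock's face, on the line of the cones, 85 mm up. A grey cone stands out of it towards the holder's -y, its tip 20 to 44 mm from this point: it is screw-set differently each time, its setting is not reported, and it cannot be shifted by hand. So where the roll comes to be firm can only be felt.
- tailstock (a joint): Travel of the tailstock towards the headstock (holder's +y), in m: 0 = fully back, cone tips 191 to 215 mm apart. Starts between 0 and 0.008. With the roll fully home it stops firmly somewhere between 0.054 and 0.078, as the head cone is set (without a roll it runs to 0.086). It moves against a steady friction of about 5 N and stays where left; wedging the roll up takes several newtons more.
- tail_fin (a point): Top middle of the tailstock's grip fin: upright, 16 mm thick (holder's x), 34 mm long (holder's y), top 138 mm above the counter, both flanks free down to 18 mm; pinch it from above across its thickness, or push its outer (-y) end. In front of it (+y) stands the tailstock's block, 24 x 24 mm, 112 mm high, with the cone on its face. Axes as the holder's.
- tail_tip (a point): Middle of the tip of the tailstock's cone, 85 mm up; at y = -120 mm in the holder's frame when the tailstock is fully back; it points to +y. Both cones are 20 mm long, 38 mm in diameter at the root and 14 mm at the tip, so each enters the 28 mm bore about 12 mm deep: fully home, this point is 68 mm from the roll's centre.
- mug: White mug, 80 mm wide, 85 mm high, a bystander; origin under its centre.
- bowl: White bowl, 130 mm wide, 55 mm high, a bystander; origin under its centre.
- jar: Glass jar with steel cap, 64 mm wide, 90 mm high, a bystander; origin under its centre.
- can: Plain tin can, 68 mm wide, 80 mm high, a bystander; origin under its centre.
- soap: Amber soap bottle, 64 mm wide, 180 mm high, a bystander; origin under its centre.
- spatula: Spatula with a dark wooden handle lying flat near the robot, a bystander.
- spoon: Spoon lying flat, about 20 cm long, a bystander.
Things that resemble listed ones, but are neither listed nor needed, are in the scene too. What is shaped like the rest but blue is not meant.

How it is judged:
On the way, in this order (a step that is already met when the one before it is completed fails the run):
1. the roll lies along the wooden rest, bedded between its rails, let go and still (contact force between the fingers and roll below 0.2 N and linear speed of roll below 0.03 m/s and angle between the z axis of roll and the x axis of rest, either way round below 0.15 rad and x of roll in the frame of rest between -0.06 and 0.06 m and y of roll in the frame of rest between -0.008 and 0.008 m and z of roll in the frame of rest between 0.058 and 0.072 m), for 0.2 s.
2. the roll lies on the holder's steel rails between the cones, let go and still, the tailstock not yet run in (contact force between the fingers and roll below 0.2 N and linear speed of roll below 0.03 m/s and angle between the z axis of roll and the y axis of dispenser, either way round below 0.1 rad and x of roll in the frame of dispenser between -0.006 and 0.006 m and z of roll in the frame of dispenser between 0.0785 and 0.0825 m and y of roll in the frame of dispenser between -0.045 and 0.018 m and value of joint tailstock below 0.045 m), for 0.2 s.
At the end, for the whole second after the job is handed in: The roll hangs on both cones, let go and still: its centre within 2 mm across and -1.5 to +2 mm in height of the line of the cones (so clear of the rails), its axis within 0.015 rad of that line, the tip of the tailstock's cone within 70.5 mm of the roll's centre and the tailstock at rest (contact force between the fingers and roll below 0.2 N and linear speed of roll below 0.02 m/s and distance between tail_tip and roll below 0.0705 m and velocity of joint tailstock between -0.01 and 0.01 m/s and angle between the z axis of roll and the y axis of dispenser, either way round below 0.015 rad and x of roll in the frame of dispenser between -0.002 and 0.002 m and z of roll in the frame of dispenser between 0.0835 and 0.087 m); the robot touches nothing.
It fails at once if the roll is squeezed by the cones with more than 60 N in all while the tailstock is being run in (beyond 0.03 m of its travel) (contact force between roll and dispenser above 60 N and value of joint tailstock above 0.03 m).
It fails at once if a bystander (mug, bowl, jar, can, soap bottle, spatula or spoon) is shifted by more than 40 mm (distance of any of mug, bowl, jar, can, soap, spatula, spoon from where it was at the start of the episode above 0.04 m).
It also fails if it takes over 61 s, if anything falls off the work surface, if the arm or the gripper's body presses on something with over 40 N, if the wrist force passes 120 N, or if a joint passes its speed limit or range.

ROBOT

A 6-joint arm with a two-finger parallel gripper is mounted at the origin on the work surface. World frame = base frame: x ahead of the robot, y to its left, z up, the work surface at z = 0. Lengths are in m, angles in rad, forces in N, time in s.
With the tool pointing down it reaches from about 0.35 to 0.975 m from the base axis. Payload 7.1 kg.
Tool frame: the origin (TCP) lies midway between the tips of the shut fingers; the grasp point (between the pads) lies 19 mm behind it; z points along the fingers, x is the direction in which the jaws open and shut, and the axes are right-handed (so a half turn about z gives the same grasp; the last joint's range is limited). The gripper opens to 88 mm and grips with 3 to 60 N. Pads are 20 mm wide; open, the fingers measure 115 mm over their backs; the gripper's body (75 mm by 178 mm) begins 61 mm behind the grasp point.
Start: joints at [1.107, 0.423, 1.63, -0, 1.089, -0.019], TCP at [0.269, 0.564, 0.223] pointing down, gripper open.
Joint ranges: [-3, 3], [-0.9, 2.11], [0.09, 2.58], [-1.31, 4.45], [0.11, 2.69], [-2.54, 2.54]. Speed limits (rad/s): [2.39, 2.39, 3.01, 3.14, 3.14, 3.14].

INTERFACE

Orientations are given as a 3x3 rotation matrix whose columns are the frame's x, y, z axes.
In Python, from rig import r gives the robot as it stands.
- The arm moves only by the shell command python3 -m crank 'ROWS' [FORCE]. ROWS is a JSON object of lists of equal length, an entry for each row: "dp": the shift along the tool's x, y, z in m, a list of three; "rotation": the turn, a rotation vector about the tool's x, y, z in rad, a list of three; "grip": the closure, from 0 (fully open) to 1 (shut). In form: {"dp": [[dx, dy, dz], ...], "rotation": [[ax, ay, az], ...], "grip": [grip, ...]}. A call has 1 to 12 rows; each row shifts and turns the commanded pose from where the row before left it, along the tool's axes as they then stand; what a row does not reach is not made up. A row lasts 1/8 s, in which the tool goes at most 62.5 mm and 10.7 degrees, less where a joint would pass 70% of its speed; a pose out of reach is approached as far as the arm can. A call is refused whole if a number of a shift passes 0.0625 or a number of a turn 0.188, either way. A call with a gripper value outside its range is refused whole. The fingers move at their own pace and stop on an object; FORCE is the grip in N (left out, the last holds). Time passes only in rows, so rows that do not move let the fingers close. It gives the time, the measured TCP pose, the force and the opening at its end, in the units of the state.
- r.sense(): the state, without advancing time (a new reading comes with each control period).
- r.grab_frame(name): name is "scene" or "top"; returns the picture (384x512x3 uint8, blue, green, red); there is no depth.
- r.calibration(name): a dict with "intrinsics" (3x3 intrinsics, pixels), "dist_coeffs" ([k1, k2, p1, p2, k3] as OpenCV has them; the pictures are not rectified), "extrinsics" (4x4, takes a point from camera to world coordinates). Camera axes: x right, y up, looking along -z (the intrinsics and any distortion apply to the point x, -y, -z); pixel columns grow to the right and rows downward; lengths in m; the calibration is good to about 2 mm. A picture is of the moment at which its call begins. calibration takes no time and is no camera call.
- r.close_job(): hands the job in, once; it reports no verdict.
The state is a dict: "clock": time; "q": joint angles; "dq": joint speeds; "effort": joint torques, N m; "position": TCP position; "tcp_rot": TCP orientation; "force": force on the tool from outside, world axes, zero at the start; "moment": the same for the moment, N m; "finger_gap": opening from 0.0 (shut) to 1.0 (fully open).
Only numpy, scipy, OpenCV 4.12 (cv2) and the standard library are available. Lean on these libraries where they do the work, as an engineer would, in place of code of your own. Each camera call takes 0.05 s, during which the arm holds its last target. There are 200 camera calls.

## Working session

There is one attempt and no reset: what is moved stays moved. The work goes in short steps, Python scripts to look and compute and a shell command to move; the robot and the scene stay as the last step left them, time stands still between calls to the robot, and variables do not carry over. Pictures are saved under pics/ and viewed, about 8 in all and at most 12, crops included, and the job is handed in when it is done.

```bash
ls; mkdir -p pics
python3 - <<'E'
from rig import r
import cv2,numpy as np
print(r.sense())
for n in("scene","top"):
    cv2.imwrite(f"pics/{n}0.png",r.grab_frame(n)); print(n,r.calibration(n))
E
```

```text
pics
{'clock': 0.0, 'q': array([ 1.10698160e+00,  4.23852828e-01,  1.63071677e+00,  1.41615004e-05,
        1.08860007e+00, -1.89837190e-02]), 'dq': array([-0.00034295, -0.00025962, -0.00113894,  0.00053089, -0.00161399,
        0.00078257]), 'effort': array([ 2.28366240e-03, -5.44634414e+01, -2.73668075e+01,  6.44754712e-02,
        2.26905226e-02, -1.26039499e-04]), 'position': array([0.26864684, 0.56367828, 0.2218837 ]), 'tcp_rot': array([[ 4.30310709e-01,  9.02680552e-01, -7.16722391e-04],
       [ 9.02679460e-01, -4.30311304e-01, -1.40480001e-03],
       [-1.57649940e-03, -4.24700908e-05, -9.99998756e-01]]), 'force': array([-0.26644172, -0.28798998,  0.99918826]), 'moment': array([-0.00288499, -0.06433261, -0.00983632]), 'finger_gap': 0.998129568584873}
scene {'intrinsics': array([[430.84239463,   0.        , 250.08380073],
       [  0.        , 430.84239463, 191.17732944],
       [  0.        ,   0.        ,   1.        ]]), 'dist_coeffs': array([-0.15394304,  0.        ,  0.        ,  0.        ,  0.        ]), 'extrinsics': array([[-0.70963031, -0.39705599,  0.58204069,  1.2286937 ],
       [ 0.70457093, -0.40242454,  0.58449491,  0.70926375],
       [ 0.00215025,  0.82486425,  0.56532676,  0.77252221],
       [ 0.        ,  0.        ,  0.        ,  1.        ]])}
top {'intrinsics': array([[452.8502049 ,   0.        , 248.85067148],
       [  0.        , 452.8502049 , 195.97777365],
       [  0.        ,   0.        ,   1.        ]]), 'dist_coeffs': array([-0.11560994,  0.        ,  0.        ,  0.        ,  0.        ]), 'extrinsics': array([[ 0.02390284,  0.9961256 , -0.08463126,  0.42991231],
       [-0.99964089,  0.0227895 , -0.0140971 ,  0.00908687],
       [-0.01211378,  0.08493783,  0.99631261,  1.38343614],
       [ 0.        ,  0.        ,  0.        ,  1.        ]])}
```

```bash
cat > h.py <<'E'
from rig import r
import cv2,numpy as np
C={n:r.calibration(n) for n in("scene","top")}
def ray(n,px):
    c=C[n];u=cv2.undistortPoints(np.array([[px]],float),c["intrinsics"],c["dist_coeffs"])[0,0]
    T=c["extrinsics"];d=T[:3,:3]@np.array([u[0],-u[1],-1]);return T[:3,3],d/np.linalg.norm(d)
def onz(n,px,z):
    o,d=ray(n,px);return o+d*(z-o[2])/d[2]
def tri(a,b):  # a scene px, b top px -> point, gap
    o1,d1=ray("scene",a);o2,d2=ray("top",b)
    s=np.linalg.lstsq(np.c_[d1,-d2],o2-o1,rcond=None)[0]
    p,q=o1+d1*s[0],o2+d2*s[1];return (p+q)/2,np.linalg.norm(p-q)
def proj(n,P):
    c=C[n];T=np.linalg.inv(c["extrinsics"]);p=T[:3,:3]@np.array(P,float)+T[:3,3]
    return cv2.projectPoints(np.array([[p[0],-p[1],-p[2]]]),np.zeros(3),np.zeros(3),c["intrinsics"],c["dist_coeffs"])[0][0,0]
E
python3 - <<'E'
import cv2
for n in("scene","top"):
    cv2.imwrite(f"pics/{n}0b.png",cv2.resize(cv2.imread(f"pics/{n}0.png"),(800,600),interpolation=cv2.INTER_CUBIC))
E
```

```text
(no output)
```

View pics/scene0b.png

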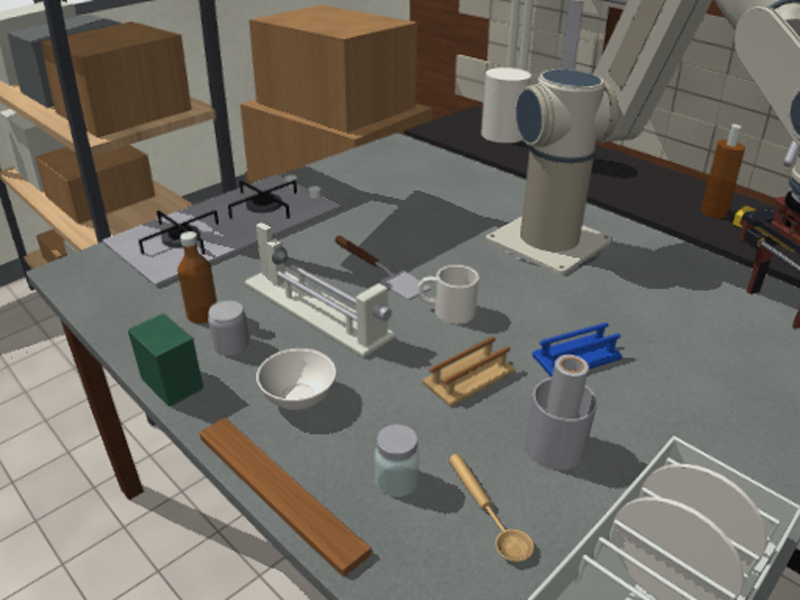

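View pics/top0b.png

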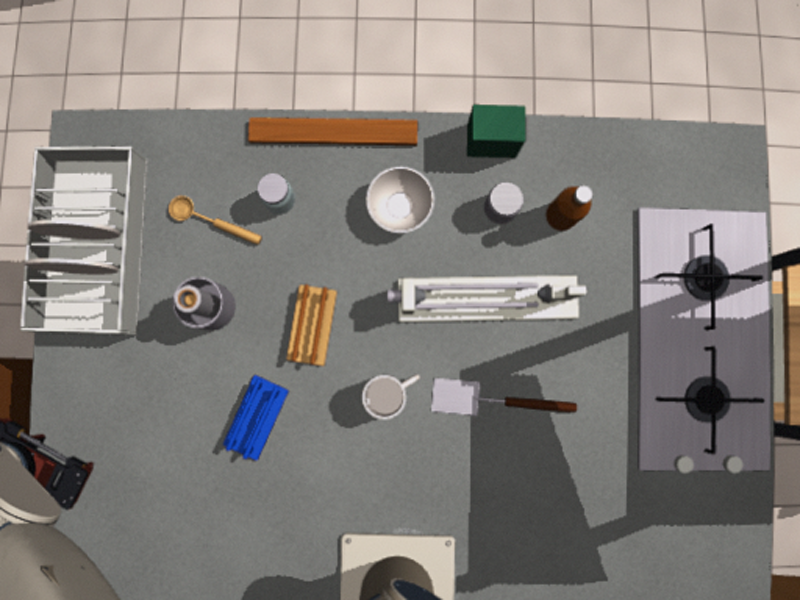

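Run:
```python
import cv2,numpy as np
t=cv2.imread("pics/top0.png")[165:245,105:385];s=cv2.imread("pics/scene0.png")[140:300,150:410]
t=cv2.resize(t,None,fx=2.8,fy=2.8,interpolation=cv2.INTER_CUBIC);s=cv2.resize(s,None,fx=2.3,fy=2.3,interpolation=cv2.INTER_CUBIC)
o=np.zeros((600,800,3),np.uint8);o[:t.shape[0],:t.shape[1]]=t;o[230:230+s.shape[0],:s.shape[1]]=s
cv2.imwrite("pics/crop1.png",o)
```

```text
(no output)
```

View pics/crop1.png

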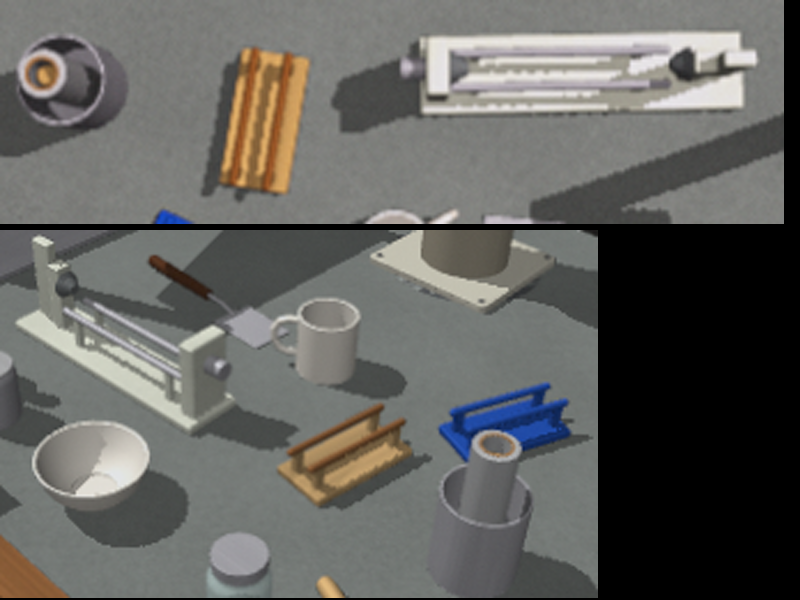

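Run:
```python
from h import *
def tp(x,y): return (105+(x+.5)/2.8-.5,165+(y+.5)/2.8-.5)
def sp(x,y): return (150+(x+.5)/2.3-.5,140+(y-230+.5)/2.3-.5)
L={"rolltop":((496,446),(43,74)),"potrim":((485,500),(65,79)),
"railA1":((290,450),(253,50)),"railA2":((308,466),(288,54)),
"railB1":((383,408),(235,184)),"railB2":((404,424),(267,190)),
"fin":((42,240),(740,59)),"block":((60,266),(708,62)),"head":((205,336),(438,67))}
# note rail pairing tested both ways below
for k,(s,t) in L.items():
    p,g=tri(sp(*s),tp(*t)); print(k,p.round(4),"gap",round(g,4))
for a,b in((("A1","B2")),("B2","A1"),("A2","B1"),("B1","A2"),("A1","A2"),("A2","A1"),("B1","B2"),("B2","B1")):
    p,g=tri(sp(*L["rail"+a][0]),tp(*L["rail"+b][1])); print("rail s",a,"t",b,p.round(4),round(g,4))
for z,pts in((.014,[(420,32),(740,32),(743,110),(420,114)]),(.063,[(455,48),(670,48),(470,84),(668,84)]),(.112,[(708,62)]),(.138,[(740,59)]),(.118,[(438,67),(428,37),(450,37),(428,97),(450,97)]),(.047,[(253,50),(235,184),(288,54),(267,190)]),(.168,[(43,74)]),(.105,[(65,79)])):
    for q in pts: print(z,q,onz("top",tp(*q),z).round(4))
```

```text
rolltop [0.5391 0.3785 0.1657] gap 0.0016
potrim [0.5399 0.3777 0.0952] gap 0.0013
railA1 [0.5867 0.1762 0.068 ] gap 0.0273
railA2 [0.5724 0.1613 0.0277] gap 0.0194
railB1 [0.4445 0.1927 0.0581] gap 0.0234
railB2 [0.4244 0.1833 0.0171] gap 0.0252
fin [ 0.5739 -0.3081  0.1386] gap 0.0053
block [ 0.571  -0.2807  0.1085] gap 0.0009
head [ 0.5589 -0.0069  0.1185] gap 0.0
rail s A1 t B2 [ 0.4725  0.1359 -0.0196] 0.1156
rail s B2 t A1 [0.5462 0.2197 0.1114] 0.0944
rail s A2 t B1 [ 0.478   0.1711 -0.0202] 0.1162
rail s B1 t A2 [0.5413 0.185  0.1121] 0.0981
rail s A1 t A2 [0.577  0.1511 0.0474] 0.0017
rail s A2 t A1 [0.5821 0.1863 0.0485] 0.0072
rail s B1 t B2 [0.4319 0.1704 0.0386] 0.0002
rail s B2 t B1 [0.437  0.2055 0.0367] 0.0011
0.014 (420, 32) [0.6074 0.0122 0.014 ]
0.014 (740, 32) [ 0.6157 -0.3379  0.014 ]
0.014 (743, 110) [ 0.5303 -0.3412  0.014 ]
0.014 (420, 114) [0.518  0.0101 0.014 ]
0.063 (455, 48) [ 0.585 -0.025  0.063]
0.063 (670, 48) [ 0.5903 -0.251   0.063 ]
0.063 (470, 84) [ 0.5475 -0.0414  0.063 ]
0.063 (668, 84) [ 0.5522 -0.2491  0.063 ]
0.112 (708, 62) [ 0.571  -0.2802  0.112 ]
0.138 (740, 59) [ 0.5719 -0.3065  0.138 ]
0.118 (438, 67) [ 0.559  -0.0069  0.118 ]
0.118 (428, 37) [0.589  0.0038 0.118 ]
0.118 (450, 37) [ 0.5895 -0.0183  0.118 ]
0.118 (428, 97) [0.5286 0.0024 0.118 ]
0.118 (450, 97) [ 0.5291 -0.0196  0.118 ]
0.047 (253, 50) [0.5799 0.1892 0.047 ]
0.047 (235, 184) [0.4373 0.2036 0.047 ]
0.047 (288, 54) [0.5765 0.1518 0.047 ]
0.047 (267, 190) [0.4319 0.1695 0.047 ]
0.168 (43, 74) [0.5385 0.3785 0.168 ]
0.105 (65, 79) [0.5395 0.3743 0.105 ]
```

The scene shows the grey roll in the pot (top view, 800 px scale: 187,298), the tan rest with brown rails (312,325), and a blue look-alike (255,418), which the task excludes. The white holder is at (490,298) with its headstock on the left and its tail fin on the right at (575,292). The measured heights fit the text: roll top 0.166, fin 0.139, headstock 0.1185, and rest rails about 0.043. I'll set out now.

```bash
python3 -m crank '{"dp":[[0,0,-0.06],[0,0,-0.06],[-0.0035,0.0572,-0.003],[-0.0035,0.0572,-0.003],[-0.0035,0.0572,-0.003],[-0.0035,0.0572,-0.003],[-0.0035,0.0572,-0.003],[-0.0035,0.0572,-0.003],[-0.0035,0.0572,-0.003],[0,0,0],[0,0,0]],"rotation":[[0,0,0],[0,0,0],[0,0,0],[0,0,0],[0,0,0],[0,0,0],[0,0,0],[0,0,0],[0,0,0],[0,0,-0.1667],[0,0,-0.1667]],"grip":[0,0,0,0,0,0,0,0,0,0,0]}' 50; python3 -c "
from rig import r;s=r.sense();print(s['q'].round(4),s['position'].round(4))"
python3 -m crank '{"dp":[[0,0,0],[0,0,0],[0,0,0],[0,0,0]],"rotation":[[0.18,0,0],[0.18,0,0],[0.18,0,0],[0.18,0,0]],"grip":[0,0,0,0]}'; python3 -c "
from rig import r;s=r.sense();print(s['q'].round(4),s['position'].round(4))"
```

```text
clock: 1.48
position: [0.6204, 0.3688, 0.3626]
tcp_rot: [[0.107, 0.994, -0.001], [0.994, -0.107, -0.001], [-0.001, -0.001, -1.0]]
force: [-0.1, 1.1, -0.5]
finger_gap: 1.0
[ 5.1980e-01  4.6500e-01  1.2438e+00  1.0000e-04  1.4344e+00 -9.4340e-01] [0.6204 0.3688 0.3626]
clock: 1.98
position: [0.6201, 0.3696, 0.3639]
tcp_rot: [[0.111, 0.744, -0.659], [0.994, -0.083, 0.074], [0.0, -0.663, -0.748]]
force: [0.2, 0.6, -0.6]
finger_gap: 1.003
[ 0.3848  0.8238  0.7921  0.3876  2.1517 -0.9659] [0.6201 0.3696 0.3639]
```

```bash
python3 -m crank '{"dp":[[0,0,0],[0,0,0],[0,0.039,0.0243],[0,0.039,0.0243],[0,0.039,0.0243],[0,0.039,0.0243],[0,0,0]],"rotation":[[0.1635,0,0],[0.1635,0,0],[0,0,0],[0,0,0],[0,0,0],[0,0,0],[0,0,0]],"grip":[0,0,0,0,0,0,0]}'
python3 - <<'E'
from h import *
s=r.sense();print(s['q'].round(3));p=s['position'];R=s['tcp_rot']
t=np.array([.539,.3775,.137])+.013*R[:,2]
print("move",(R.T@(t-p)).round(4))
a=r.grab_frame("scene")[190:310,290:450];b=r.grab_frame("top")[140:240,90:250]
o=np.vstack([cv2.resize(a,(560,330),interpolation=3) if 0 else cv2.resize(a,None,fx=2.7,fy=2.7,interpolation=2),cv2.resize(b,None,fx=2.7,fy=2.7,interpolation=2)])
cv2.imwrite("pics/c2.png",o);print(o.shape)
E
```

```text
clock: 2.85
position: [0.6117, 0.3697, 0.1752]
tcp_rot: [[0.111, 0.49, -0.865], [0.994, -0.059, 0.095], [-0.005, -0.87, -0.493]]
force: [0.9, 0.0, -0.5]
finger_gap: 0.997
[ 0.357  1.124  0.77   0.5    2.19  -1.016]
move [-0.0002 -0.0028  0.0954]
(594, 432, 3)
```

View pics/c2.png

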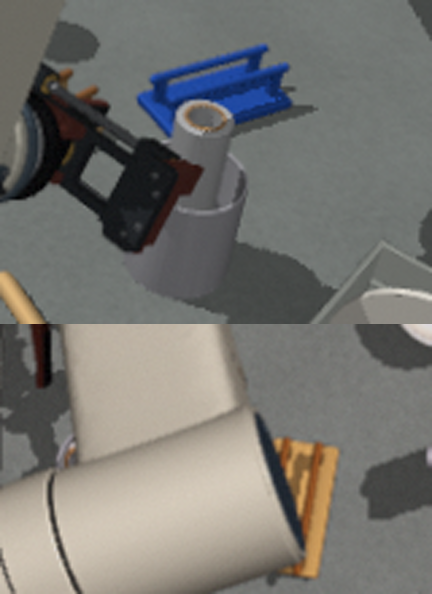

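The gripper stands outside the roll with its jaws lined up (roll top at crop 203,118). I'll advance and close.

```bash
python3 -m crank '{"dp":[[0,-0.001,0.03],[0,-0.001,0.03],[0,-0.001,0.025],[0,0,0.010],[0,0,0],[0,0,0],[0,0,0],[0,0,0],[0,0,0],[0,0,0]],"rotation":[[0,0,0],[0,0,0],[0,0,0],[0,0,0],[0,0,0],[0,0,0],[0,0,0],[0,0,0],[0,0,0],[0,0,0]],"grip":[0,0,0,0,1,1,1,1,1,1]}' 50; python3 -c "
from rig import r;s=r.sense();R=s['tcp_rot'];print(s['q'].round(3),(R.T@[0,0,.17]).round(4))"
```

```text
clock: 4.2
position: [0.5305, 0.3799, 0.1351]
tcp_rot: [[0.111, 0.497, -0.86], [0.994, -0.055, 0.097], [0.0, -0.866, -0.5]]
force: [1.1, 1.6, 0.6]
finger_gap: 0.54
[ 0.4    1.043  1.043  0.484  1.994 -1.085] [ 1.000e-04 -1.472e-01 -8.500e-02]
```

```bash
python3 -m crank '{"dp":[[0,-0.0130,-0.0075],[0,-0.0303,-0.0175],[0,-0.0303,-0.0175],[0,-0.0303,-0.0175],[0,-0.0303,-0.0175],[0,-0.0216,-0.0125],[0,0,0]],"rotation":[[0,0,0],[0,0,0],[0,0,0],[0,0,0],[0,0,0],[0,0,0],[0,0,0]],"grip":[1,1,1,1,1,1,1]}' 50
python3 - <<'E'
from h import *
s=r.sense();print(s['q'].round(3))
cv2.imwrite("pics/s3.png",r.grab_frame("scene")[120:320,250:450].repeat(2,0).repeat(2,1))
E
```

```text
clock: 5.08
position: [0.531, 0.38, 0.3172]
tcp_rot: [[0.111, 0.501, -0.859], [0.994, -0.054, 0.097], [0.002, -0.864, -0.503]]
force: [0.6, 0.7, -3.6]
finger_gap: 0.544
[ 0.4    0.856  0.994  0.55   2.196 -0.953]
```

View pics/s3.png

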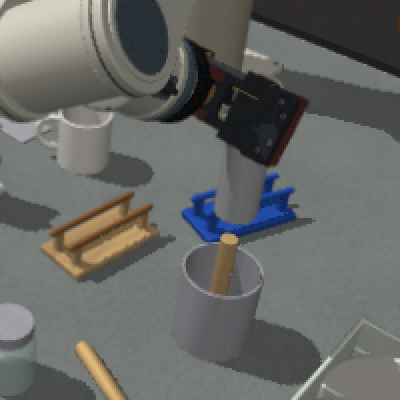

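```bash
python3 -m crank '{"dp":[[0,0,0],[0,0,0],[0,0,0],[0,0,0],[0,0,0],[0,0,0],[0,0,0],[0,0,0],[0,0,0],[0,0,0]],"rotation":[[-0.1745,0,0],[-0.1745,0,0],[-0.1745,0,0],[-0.1745,0,0],[-0.1745,0,0],[-0.1745,0,0],[-0.1745,0,0],[-0.1745,0,0],[-0.1745,0,0],[0,0,0]],"grip":[1,1,1,1,1,1,1,1,1,1]}' 60 && python3 -m crank '{"dp":[[-0.0338,-0.0218,0.0215],[-0.0338,-0.0218,0.0215],[-0.0338,-0.0218,0.0215],[-0.0338,-0.0218,0.0215],[-0.0338,-0.0218,0.0215],[-0.0338,-0.0218,0.0215],[0,0,0]],"rotation":[[0,0,0],[0,0,0],[0,0,0],[0,0,0],[0,0,0],[0,0,0],[0,0,0]],"grip":[1,1,1,1,1,1,1]}'
python3 - <<'E'
from h import *
s=r.sense();print(s['q'].round(3))
a=r.grab_frame("scene")[120:300,210:410];b=r.grab_frame("top")[140:260,120:280]
o=np.vstack([cv2.resize(a,None,fx=2,fy=2,interpolation=2),cv2.resize(b,(400,240))]);o=np.zeros((360,800,3),np.uint8);o[:,:400]=cv2.resize(a,(400,360));o[:300,400:]=cv2.resize(b,(400,300))
cv2.imwrite("pics/c4.png",o)
E
```

```text
clock: 6.38
position: [0.5268, 0.3789, 0.3113]
tcp_rot: [[0.108, 0.864, 0.492], [0.994, -0.091, -0.059], [-0.006, 0.495, -0.869]]
force: [-0.9, 1.3, -3.8]
finger_gap: 0.542
clock: 7.25
position: [0.4578, 0.1799, 0.135]
tcp_rot: [[0.116, 0.863, 0.491], [0.993, -0.098, -0.062], [-0.006, 0.495, -0.869]]
force: [-0.1, 0.3, -2.3]
finger_gap: 0.541
[ 0.545  0.293  2.266 -1.105  0.352  0.1  ]
```

View pics/c4.png

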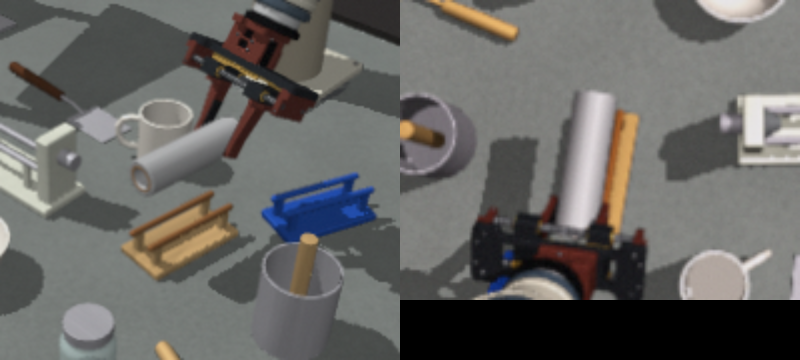

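Run:
```python
from h import *
p=np.array([.4578,.1799,.135]);d=np.array([.9935,-.112,0])
c=p+.047*d+[0,0,.009];print("centre exp",c,"far end exp px",proj("scene",c+.08*d),"obs (280.5,208.5)")
for dz in(-.02,-.01,.01):print(dz,proj("scene",c+.08*d+[0,0,dz]))
for q in((197.6,177.2),(190.8,231.2)):print(onz("top",q,.168))
```

```text
centre exp [0.5044945 0.174636  0.144    ] far end exp px [280.12334097 209.12059253] obs (280.5,208.5)
-0.02 [279.77901492 215.62501166]
-0.01 [279.95050044 212.3907803 ]
0.01 [280.29754124 205.81402417]
[0.58106937 0.16646109 0.168     ]
[0.43461994 0.17998349 0.168     ]
```

```bash
python3 -m crank '{"dp":[[0.001,-0.0091,0.0167],[0.001,-0.0091,0.0167],[0.001,-0.0091,0.0167],[0.001,-0.0070,0.0130],[0,-0.0021,0.0037],[0,0,0],[0,0,0]],"rotation":[[0,0,0],[0,0,0],[0,0,0],[0,0,0],[0,0,0],[0,0,0],[0,0,0]],"grip":[1,1,1,1,1,1,1]}'
```

```text
clock: 8.22
position: [0.4663, 0.1952, 0.0833]
tcp_rot: [[0.118, 0.877, 0.466], [0.993, -0.098, -0.067], [-0.013, 0.471, -0.882]]
force: [-0.9, 0.3, -2.7]
finger_gap: 0.542
```

```bash
python3 -c "
from rig import r;s=r.sense();print(s['q'].round(3),s['dq'].round(3),s['position'])"
```

```text
[ 0.56   0.433  2.237 -1.31   0.32   0.341] [-0.002 -0.002  0.002 -0.001  0.002  0.003] [0.46630737 0.19524609 0.08331771]
```

The wrist hit its limit (q4 = -1.31) before the roll reached the rest. I'll raise, swing the roll half a turn about the vertical so the wrist leans outward, and lay it from that side.

```bash
python3 -m crank '{"dp":[[0,0.0188,-0.0353],[0,0.0188,-0.0353],[0,0.0188,-0.0353],[0,0.0188,-0.0353],[0,0,0]],"rotation":[[0,0,0],[0,0,0],[0,0,0],[0,0,0],[0,0,0]],"grip":[1,1,1,1,1]}' && python3 -m crank '{"dp":[[0,0,0],[0,0,0],[0,0,0],[0,0,0],[0,0,0],[0,0,0],[0,0,0],[0,0,0],[0,0,0]],"rotation":[[0.0018,-0.0883,0.1632],[0.0018,-0.0883,0.1632],[0.0018,-0.0883,0.1632],[0.0018,-0.0883,0.1632],[0.0018,-0.0883,0.1632],[0.0018,-0.0883,0.1632],[0.0018,-0.0883,0.1632],[0.0018,-0.0883,0.1632],[0,0,0]],"grip":[1,1,1,1,1,1,1,1,1]}'; python3 -c "
from rig import r;s=r.sense();print(s['q'].round(3))"
```

```text
clock: 8.85
position: [0.4681, 0.1979, 0.2428]
tcp_rot: [[0.119, 0.874, 0.472], [0.993, -0.1, -0.065], [-0.009, 0.476, -0.879]]
force: [0.2, 0.2, -3.3]
finger_gap: 0.54
clock: 9.98
position: [0.4674, 0.1965, 0.2376]
tcp_rot: [[0.999, -0.021, -0.03], [-0.033, -0.877, -0.48], [-0.016, 0.48, -0.877]]
force: [-0.1, 0.3, -3.3]
finger_gap: 0.538
[ 0.606  0.397  1.731 -0.396  1.358  0.788]
```

```bash
python3 -m crank '{"dp":[[0,0,0],[0,0,0],[0,0,0],[0,0,0],[0,0,0],[0,0,0],[0,0,0],[0,0,0],[0,0,0],[0,0,0],[0,0,0]],"rotation":[[0.0029,-0.088,0.1608],[0.0029,-0.088,0.1608],[0.0029,-0.088,0.1608],[0.0029,-0.088,0.1608],[0.0029,-0.088,0.1608],[0.0029,-0.088,0.1608],[0.0029,-0.088,0.1608],[0.0029,-0.088,0.1608],[0.0029,-0.088,0.1608],[-0.023,0,0],[0,0,0]],"grip":[1,1,1,1,1,1,1,1,1,1,1]}'
python3 - <<'E'
from h import *
s=r.sense();print(s['q'].round(3));R=s['tcp_rot'];p=s['position']
u=np.array([0,-.866,-.5]);top=R@u;c=p-.010*R[:,2]-.052*top
print("axis",top.round(3),"centre",c.round(4))
for z in(.10,.065): print((R.T@(np.array([.5064,.1785,z])-c)).round(4))
E
```

```text
clock: 11.35
position: [0.4665, 0.1969, 0.2386]
tcp_rot: [[-0.107, -0.862, -0.495], [-0.994, 0.085, 0.068], [-0.017, 0.5, -0.866]]
force: [0.2, 0.2, -3.1]
finger_gap: 0.541
[0.258 0.479 1.604 0.193 1.549 1.879]
axis [ 0.994 -0.107  0.   ] centre [0.4198 0.2018 0.2473]
[ 0.0163 -0.1502  0.0831]
[ 0.0168 -0.1677  0.1134]
```

```bash
python3 -m crank '{"dp":[[0.0041,-0.0375,0.0208],[0.0041,-0.0375,0.0208],[0.0041,-0.0375,0.0208],[0.0041,-0.0375,0.0208],[0,0,0],[0,0,0]],"rotation":[[0,0,0],[0,0,0],[0,0,0],[0,0,0],[0,0,0],[0,0,0]],"grip":[1,1,1,1,1,1]}'
python3 - <<'E'
from h import *
s=r.sense();print(s['q'].round(3));R=s['tcp_rot'];p=s['position']
u=np.array([0,-.866,-.5]);top=R@u;c=p-.010*R[:,2]-.052*top
print("axis",top.round(3),"centre",c.round(4),"near end px",proj("top",c-.08*top+[0,0,.024]),proj("scene",c+[0,0,.024]))
print((R.T@(np.array([.5064,.1785,.065])-c)).round(4))
a=r.grab_frame("scene")[150:300,230:430];b=r.grab_frame("top")[140:260,140:300]
o=np.zeros((300,800,3),np.uint8);o[:,:400]=cv2.resize(a,(400,300));o[:,400:]=cv2.resize(b,(400,300))
cv2.imwrite("pics/c5.png",o)
E
```

```text
clock: 12.1
position: [0.5527, 0.1741, 0.0926]
tcp_rot: [[-0.11, -0.862, -0.495], [-0.994, 0.086, 0.07], [-0.017, 0.5, -0.866]]
force: [0.2, 0.3, -2.6]
finger_gap: 0.54
[0.196 0.76  1.475 0.168 1.408 1.803]
axis [ 0.994 -0.11   0.   ] centre [0.5059 0.1791 0.1012] near end px [190.03449331 234.199274  ] [304.15632058 204.34280133]
[ 0.0012 -0.0186  0.0311]
```

View pics/c5.png

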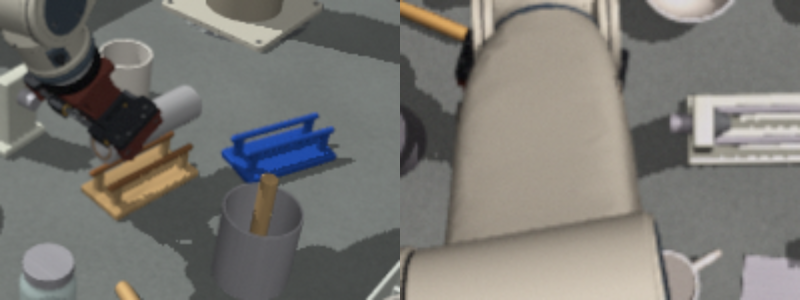

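```bash
python3 -m crank '{"dp":[[0.0004,-0.0062,0.0104],[0.0004,-0.0062,0.0104],[0.0004,-0.0040,0.0066],[0,0,0],[0,0,0]],"rotation":[[0,0,0],[0,0,0],[0,0,0],[0,0,0],[0,0,0]],"grip":[1,1,1,1,1]}'
```

```text
clock: 12.82
position: [0.5536, 0.1727, 0.0601]
tcp_rot: [[-0.112, -0.862, -0.495], [-0.994, 0.089, 0.071], [-0.017, 0.5, -0.866]]
force: [0.8, 0.1, -1.7]
finger_gap: 0.54
```

```bash
python3 -m crank '{"dp":[[0,-0.001,0.0017],[0,-0.001,0.0017],[0,0,0]],"rotation":[[0,0,0],[0,0,0],[0,0,0]],"grip":[1,1,1]}'
```

```text
clock: 13.2
position: [0.5537, 0.1729, 0.0563]
tcp_rot: [[-0.112, -0.862, -0.495], [-0.994, 0.089, 0.071], [-0.017, 0.499, -0.866]]
force: [0.7, -0.4, -0.7]
finger_gap: 0.537
```

```bash
python3 -m crank '{"dp":[[0,-0.0003,0.0006],[0,0,0],[0,0,0],[0,0,0],[0,0,0],[0,0,0]],"rotation":[[0,0,0],[0,0,0],[0,0,0],[0,0,0],[0,0,0],[0,0,0]],"grip":[1,0.38,0.3,0,0,0]}'
python3 -m crank '{"dp":[[0,0,-0.03],[0,0,-0.05],[0,0,-0.05],[0,0,-0.05],[0,0,0]],"rotation":[[0,0,0],[0,0,0],[0,0,0],[0,0,0],[0,0,0]],"grip":[0,0,0,0,0]}'
python3 - <<'E'
from h import *
s=r.sense();print(s['q'].round(3))
a=r.grab_frame("scene")[150:300,230:430];b=r.grab_frame("top")[140:260,140:300]
o=np.zeros((300,800,3),np.uint8);o[:,:400]=cv2.resize(a,(400,300));o[:,400:]=cv2.resize(b,(400,300))
cv2.imwrite("pics/c6.png",o)
E
```

```text
clock: 13.95
position: [0.5535, 0.1728, 0.0555]
tcp_rot: [[-0.112, -0.862, -0.495], [-0.994, 0.088, 0.071], [-0.017, 0.499, -0.866]]
force: [1.2, 0.1, -0.6]
finger_gap: 0.982
clock: 14.58
position: [0.6458, 0.1601, 0.2153]
tcp_rot: [[-0.112, -0.866, -0.488], [-0.993, 0.088, 0.072], [-0.019, 0.493, -0.87]]
force: [0.3, -0.1, 0.0]
finger_gap: 0.996
[0.156 0.744 1.184 0.149 1.708 1.818]
```

View pics/c6.png

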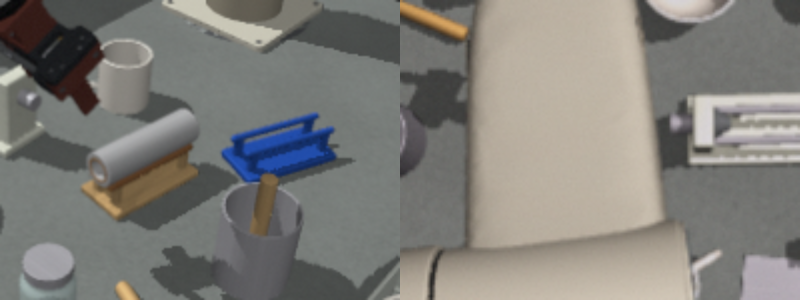

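The roll lies bedded on the wooden rest, its end ring at crop (98,168), with the gripper clear of it. I'll straighten the tool above it.

```bash
python3 -m crank '{"dp":[[0,0,0],[0,0,0],[0,0,0],[-0.001,0.0467,0.0067],[-0.001,0.0467,0.0067],[-0.001,0.0467,0.0067],[0,0,0]],"rotation":[[0.1717,0,0],[0.1717,0,0],[0.1717,0,0],[0,0,0],[0,0,0],[0,0,0],[0,0,0]],"grip":[0,0,0,0,0,0,0]}'
python3 - <<'E'
from h import *
s=r.sense();R=s['tcp_rot'];p=s['position']
c=np.array([.5064,.1785,.065]);d=np.array([.994,-.111,0])
for e in(.07,.08,.09):print(e,proj("scene",c+e*d),"obs 278.8,233.8")
print((R.T@(c-[0,0,.012]-p)).round(4))
E
```

```text
clock: 15.55
position: [0.4982, 0.1786, 0.1903]
tcp_rot: [[-0.11, -0.994, -0.013], [-0.994, 0.11, 0.016], [-0.014, 0.014, -1.0]]
force: [0.3, 0.1, 0.1]
finger_gap: 0.999
0.07 [282.3716034  233.47706209] obs 278.8,233.8
0.08 [279.43363729 235.05893772] obs 278.8,233.8
0.09 [276.46711541 236.65506241] obs 278.8,233.8
[ 0.0012 -0.0101  0.1372]
```

```bash
python3 -m crank '{"dp":[[0.0004,-0.0033,0.04],[0.0004,-0.0033,0.04],[0.0004,-0.0033,0.04],[0,0,0.017],[0,0,0],[0,0,0],[0,0,0],[0,0,0],[0,0,0],[0,0,0],[0,0,0]],"rotation":[[0,0,0],[0,0,0],[0,0,0],[0,0,0],[0,0,0],[0,0,0],[0,0,0],[0,0,0],[0,0,0],[0,0,0],[0,0,0]],"grip":[0,0,0,0,0,1,1,1,1,1,1]}' 40
python3 -m crank '{"dp":[[0,0,-0.02],[0,0,-0.045],[0,0,-0.045],[0,0,-0.04],[0,0,0]],"rotation":[[0,0,0],[0,0,0],[0,0,0],[0,0,0],[0,0,0]],"grip":[1,1,1,1,1]}'
```

```text
clock: 16.92
position: [0.5126, 0.1785, 0.0559]
tcp_rot: [[-0.112, -0.994, -0.006], [-0.994, 0.112, 0.017], [-0.016, 0.008, -1.0]]
force: [-0.3, -4.7, 4.5]
finger_gap: 0.548
clock: 17.55
position: [0.5151, 0.1771, 0.2082]
tcp_rot: [[-0.112, -0.994, -0.0], [-0.994, 0.112, 0.02], [-0.02, 0.002, -1.0]]
force: [0.2, 0.2, -2.9]
finger_gap: 0.543
```

Run:
```python
import cv2,numpy as np
t=cv2.imread("pics/top0.png")[170:212,242:382];s=cv2.imread("pics/scene0.png")[138:228,152:262]
t=cv2.resize(t,None,fx=5.6,fy=5.6,interpolation=2);s=cv2.resize(s,None,fx=4,fy=4,interpolation=2)
o=np.zeros((600,800,3),np.uint8);o[:t.shape[0],:t.shape[1]]=t;o[240:600,:440]=s
cv2.imwrite("pics/c7.png",o)
```

```text
(no output)
```

View pics/c7.png

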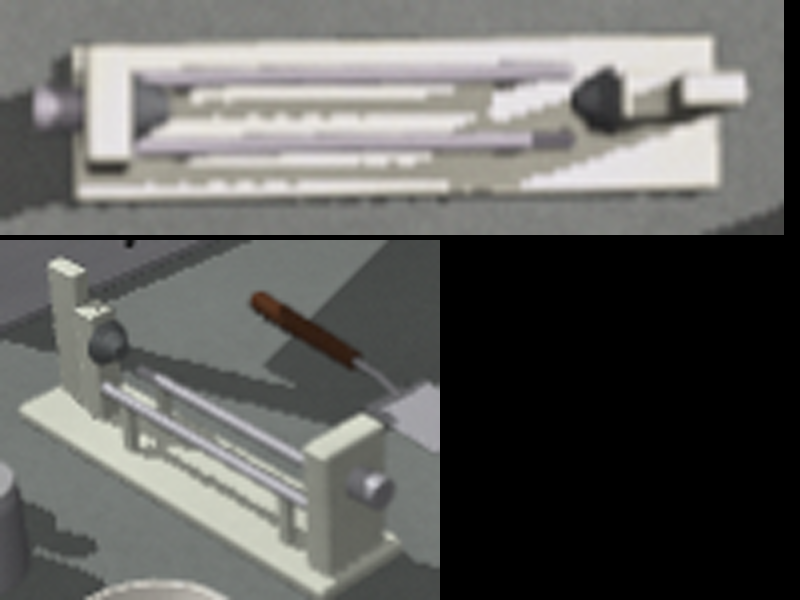

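Run:
```python
from h import *
tp=lambda x,y:(242+(x+.5)/5.6-.5,170+(y+.5)/5.6-.5)
for n,q,z in(("railU-L",(140,77),.063),("railU-R",(570,71),.063),("railL-L",(140,147),.063),("railL-R",(570,140),.063),("headface",(131,106),.118),("headback",(88,106),.118),("headtip",(167,103),.085),("tailtip",(573,100),.085),("fin",(715,88),.138),("base L",(73,120),.014),("base R",(718,115),.014)):
    print(n,onz("top",tp(*q),z).round(4))
```

```text
railU-L [ 0.5805 -0.0234  0.063 ]
railU-R [ 0.5889 -0.2493  0.063 ]
railL-L [ 0.5437 -0.0241  0.063 ]
railL-R [ 0.5525 -0.2495  0.063 ]
headface [ 0.5595 -0.0178  0.118 ]
headback [0.559  0.0038 0.118 ]
headtip [ 0.5648 -0.037   0.085 ]
tailtip [ 0.5712 -0.2466  0.085 ]
fin [ 0.5731 -0.3073  0.138 ]
base L [0.5618 0.0113 0.014 ]
base R [ 0.5726 -0.3405  0.014 ]
```

```bash
python3 -m crank '{"dp":[[0,0,0],[0,0,0],[0,0,0],[0,0,0],[0,0,0],[0,0,0],[0,0,0],[0,0,0],[0,0,0],[0,0,0],[0,0,0]],"rotation":[[0,0,-0.1717],[0,0,-0.1717],[0,0,-0.1717],[0,0,-0.1717],[0,0,-0.1717],[0,0,-0.1717],[0,0,-0.1717],[0,0,-0.1717],[0,0,-0.1717],[0,0,-0.1717],[0,0,0]],"grip":[1,1,1,1,1,1,1,1,1,1,1]}' && python3 -m crank '{"dp":[[0.0057,0.045,0],[0.0057,0.045,0],[0.0057,0.045,0],[0.0057,0.045,0.005],[0.0057,0.045,0.01],[0.0057,0.045,0.015],[0.0057,0.045,0.015],[0,0,0],[0,0,0]],"rotation":[[0,0,0],[0,0,0],[0,0,0],[0,0,0],[0,0,0],[0,0,0],[0,0,0],[0,0,0],[0,0,0]],"grip":[1,1,1,1,1,1,1,1,1]}'
python3 - <<'E'
from h import *
s=r.sense();R=s['tcp_rot'];p=s['position'];print(s['q'].round(3))
c=p+R@np.array([0,.006,-.010]);print("centre",c.round(4));print("to go",(R.T@(np.array([.5666,-.142,.081])-c)).round(4))
a=r.grab_frame("scene")[120:240,140:300];b=r.grab_frame("top")[150:270,230:390]
o=np.zeros((300,800,3),np.uint8);o[:,:400]=cv2.resize(a,(400,300));o[:,400:]=cv2.resize(b,(400,300))
cv2.imwrite("pics/c8.png",o)
E
```

```text
clock: 18.92
position: [0.5122, 0.1763, 0.2036]
tcp_rot: [[0.999, 0.032, -0.009], [0.033, -0.999, 0.017], [-0.008, -0.017, -1.0]]
force: [-0.0, 0.6, -3.1]
finger_gap: 0.546
clock: 20.05
position: [0.563, -0.1356, 0.1537]
tcp_rot: [[0.999, 0.031, -0.008], [0.031, -0.999, 0.019], [-0.007, -0.019, -1.0]]
force: [0.2, -0.4, -2.3]
finger_gap: 0.542
[-0.265  0.45   1.775  0.02   0.93  -0.309]
centre [ 0.5632 -0.1418  0.1636]
to go [0.0039 0.0019 0.0825]
```

View pics/c8.png

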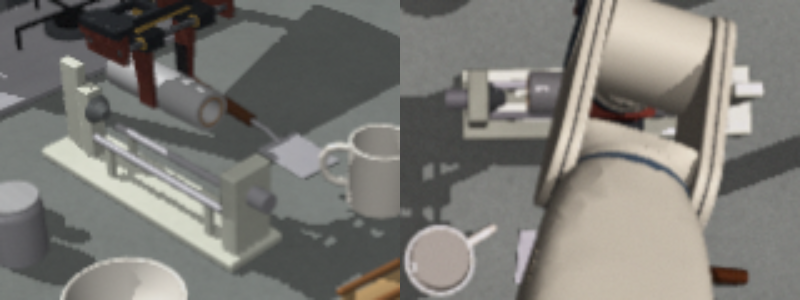

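Run:
```python
from h import *
c=np.array([.5632,-.1418,.1636]);d=np.array([-.032,1,0])
print(proj("scene",c+.08*d),"obs 224.2 163.4");print(onz("top",(281.8,188),.1876),onz("top",(281.8,188),.164),c+.08*d)
o,v=ray("scene",(224.2,163.4));print(o+v*((c+.08*d)[2]-o[2])/v[2])
```

```text
[224.4509966  164.53958735] obs 224.2 163.4
[ 0.55473443 -0.06091019  0.1876    ] [ 0.55719781 -0.06229159  0.164     ] [ 0.56064 -0.0618   0.1636 ]
[ 0.55703183 -0.06685165  0.1636    ]
```

```bash
python3 -m crank '{"dp":[[0.0037,0,0.01],[0,0,0.03],[0,0,0.025],[0,0,0.010],[0,0,0.004],[0,0,0],[0,0,0]],"rotation":[[-0.027,0,0],[0,0,0],[0,0,0],[0,0,0],[0,0,0],[0,0,0],[0,0,0]],"grip":[1,1,1,1,1,1,1]}'
```

```text
clock: 21.02
position: [0.5676, -0.1365, 0.0763]
tcp_rot: [[0.999, 0.034, -0.004], [0.034, -0.999, -0.01], [-0.004, 0.009, -1.0]]
force: [-0.3, 0.2, -1.8]
finger_gap: 0.547
```

```bash
python3 -m crank '{"dp":[[0,0,0.002],[0,0,0.0015],[0,0,0],[0,0,0]],"rotation":[[0,0,0],[0,0,0],[0,0,0],[0,0,0]],"grip":[1,1,1,1]}'
```

```text
clock: 21.52
position: [0.5678, -0.1367, 0.0731]
tcp_rot: [[0.999, 0.035, -0.003], [0.035, -0.999, -0.01], [-0.003, 0.01, -1.0]]
force: [-0.5, 1.0, 5.9]
finger_gap: 0.545
```

Contact: the vertical force rose to +5.9 N. I'll release gently and withdraw straight up.

```bash
python3 -m crank '{"dp":[[0,0,0],[0,0,0],[0,0,0],[0,0,0],[0,0,0],[0,0,-0.02],[0,0,-0.05],[0,0,-0.05],[0,0,-0.04],[0,0,0]],"rotation":[[0,0,0],[0,0,0],[0,0,0],[0,0,0],[0,0,0],[0,0,0],[0,0,0],[0,0,0],[0,0,0],[0,0,0]],"grip":[0.35,0.25,0.1,0,0,0,0,0,0,0]}'; python3 -m crank '{"dp":[[0,0.045,0],[0,0.045,0],[0,0.045,0],[0,0.035,0],[0,0,0]],"rotation":[[0,0,0],[0,0,0],[0,0,0],[0,0,0],[0,0,0]],"grip":[0,0,0,0,0]}'
python3 - <<'E'
from h import *
a=r.grab_frame("scene")[120:240,140:300];b=r.grab_frame("top")[150:270,230:390]
o=np.zeros((300,800,3),np.uint8);o[:,:400]=cv2.resize(a,(400,300));o[:,400:]=cv2.resize(b,(400,300))
cv2.imwrite("pics/c9.png",o)
E
```

```text
clock: 22.78
position: [0.57, -0.1354, 0.237]
tcp_rot: [[0.999, 0.034, 0.003], [0.034, -0.999, -0.011], [0.003, 0.011, -1.0]]
force: [-0.4, 0.1, -0.4]
finger_gap: 1.0
clock: 23.4
position: [0.5728, -0.3067, 0.2327]
tcp_rot: [[0.999, 0.031, -0.006], [0.031, -0.999, -0.009], [-0.006, 0.009, -1.0]]
force: [0.5, 0.9, -0.5]
finger_gap: 1.0
```

View pics/c9.png

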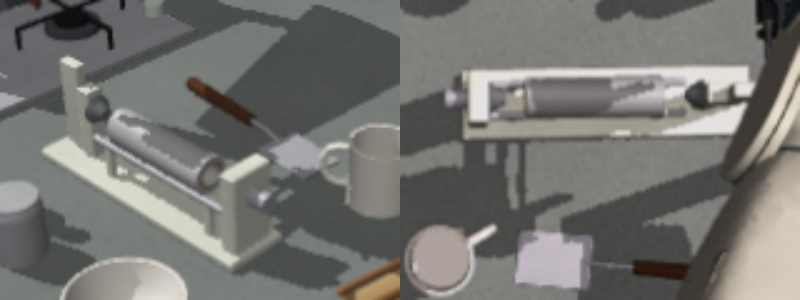

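The roll lies on the rails between the cones (top crop x 527–665), let go. Next I'll pinch the fin.

```bash
python3 -m crank '{"dp":[[0,0.003,0.04],[0,0,0.04],[0,0,0.03],[0,0,0.017],[0,0,0],[0,0,0],[0,0,0],[0,0,0],[0,0,0],[0,0,0],[0,0,0]],"rotation":[[0,0,0],[0,0,0],[0,0,0],[0,0,0],[0,0,0],[0,0,0],[0,0,0],[0,0,0],[0,0,0],[0,0,0],[0,0,0]],"grip":[0,0,0,0,0,1,1,1,1,1,1]}' 20;python3 -m crank '{"dp":[[0,0,0],[0,0,0]],"rotation":[[0,0,0],[0,0,0]],"grip":[1,1]}'
```

```text
clock: 24.88
position: [0.573, -0.309, 0.1065]
tcp_rot: [[0.999, 0.034, -0.005], [0.034, -0.999, -0.009], [-0.005, 0.009, -1.0]]
force: [0.4, -0.2, 0.5]
finger_gap: 0.356
clock: 25.12
position: [0.5752, -0.309, 0.1065]
tcp_rot: [[0.999, 0.034, -0.001], [0.034, -0.999, -0.01], [-0.001, 0.01, -1.0]]
force: [9.3, 0.9, -7.2]
finger_gap: 0.177
```

```bash
python3 -m crank '{"dp":[[0.0025,0,0],[0,0,0],[0,-0.006,0],[0,-0.008,0],[0,-0.008,0],[0,-0.008,0],[0,-0.006,0],[0,-0.004,0],[0,0,0]],"rotation":[[0,0,0],[0,0,0],[0,0,0],[0,0,0],[0,0,0],[0,0,0],[0,0,0],[0,0,0],[0,0,0]],"grip":[1,1,1,1,1,1,1,1,1]}'
```

```text
clock: 26.25
position: [0.5737, -0.2695, 0.1065]
tcp_rot: [[0.999, 0.034, -0.005], [0.034, -0.999, -0.01], [-0.006, 0.01, -1.0]]
force: [-2.6, -3.3, 2.8]
finger_gap: 0.178
```

```bash
python3 -m crank '{"dp":[[0,-0.004,0],[0,-0.004,0],[0,-0.003,0],[0,-0.002,0],[0,0,0]],"rotation":[[0,0,0],[0,0,0],[0,0,0],[0,0,0],[0,0,0]],"grip":[1,1,1,1,1]}';python3 -m crank '{"dp":[[0,-0.002,0],[0,-0.002,0],[0,-0.001,0]],"rotation":[[0,0,0],[0,0,0],[0,0,0]],"grip":[1,1,1]}'
```

```text
clock: 26.88
position: [0.5733, -0.2569, 0.1065]
tcp_rot: [[0.999, 0.034, -0.005], [0.034, -0.999, -0.011], [-0.006, 0.01, -1.0]]
force: [-3.7, -5.0, 3.1]
finger_gap: 0.18
clock: 27.25
position: [0.573, -0.2522, 0.1065]
tcp_rot: [[0.999, 0.034, -0.005], [0.034, -0.999, -0.011], [-0.006, 0.011, -1.0]]
force: [-3.7, -6.6, 3.2]
finger_gap: 0.179
```

```bash
for i in 1; do python3 -m crank '{"dp":[[0,-0.0015,0],[0,-0.0015,0],[0,-0.001,0],[0,0,0]],"rotation":[[0,0,0],[0,0,0],[0,0,0],[0,0,0]],"grip":[1,1,1,1]}'; done; python3 -m crank '{"dp":[[0,-0.0015,0],[0,-0.0015,0],[0,0,0]],"rotation":[[0,0,0],[0,0,0],[0,0,0]],"grip":[1,1,1]}'
```

```text
clock: 27.75
position: [0.5729, -0.2483, 0.1065]
tcp_rot: [[0.999, 0.034, -0.005], [0.034, -0.999, -0.011], [-0.006, 0.011, -1.0]]
force: [-4.1, -7.2, 3.7]
finger_gap: 0.179
clock: 28.12
position: [0.5728, -0.2452, 0.1065]
tcp_rot: [[0.999, 0.034, -0.005], [0.034, -0.999, -0.011], [-0.006, 0.011, -1.0]]
force: [-4.3, -6.7, 4.2]
finger_gap: 0.182
```

```bash
python3 -m crank '{"dp":[[0,-0.001,0],[0,-0.001,0],[0,0,0]],"rotation":[[0,0,0],[0,0,0],[0,0,0]],"grip":[1,1,1]}'; python3 -m crank '{"dp":[[0,-0.001,0],[0,-0.001,0],[0,0,0]],"rotation":[[0,0,0],[0,0,0],[0,0,0]],"grip":[1,1,1]}'
```

```text
clock: 28.5
position: [0.5727, -0.2433, 0.1065]
tcp_rot: [[0.999, 0.034, -0.005], [0.034, -0.999, -0.011], [-0.006, 0.011, -1.0]]
force: [-4.8, -6.4, 3.0]
finger_gap: 0.182
clock: 28.88
position: [0.5726, -0.2413, 0.1065]
tcp_rot: [[0.999, 0.034, -0.005], [0.034, -0.999, -0.011], [-0.006, 0.011, -1.0]]
force: [-4.8, -7.3, 4.7]
finger_gap: 0.179
```

```bash
python3 -m crank '{"dp":[[0,-0.001,0],[0,-0.001,0],[0,0,0]],"rotation":[[0,0,0],[0,0,0],[0,0,0]],"grip":[1,1,1]}'
```

```text
clock: 29.25
position: [0.5725, -0.2393, 0.1064]
tcp_rot: [[0.999, 0.034, -0.005], [0.034, -0.999, -0.011], [-0.006, 0.011, -1.0]]
force: [-5.7, -6.5, 5.4]
finger_gap: 0.185
```

```bash
for i in 1; do python3 -m crank '{"dp":[[0,-0.001,0],[0,-0.0005,0],[0,0,0]],"rotation":[[0,0,0],[0,0,0],[0,0,0]],"grip":[1,1,1]}'; done
```

```text
clock: 29.62
position: [0.5725, -0.2379, 0.1065]
tcp_rot: [[0.999, 0.034, -0.005], [0.034, -0.999, -0.011], [-0.006, 0.011, -1.0]]
force: [-4.5, -8.2, 3.9]
finger_gap: 0.181
```

```bash
python3 -m crank '{"dp":[[0,-0.001,0],[0,-0.0005,0],[0,0,0]],"rotation":[[0,0,0],[0,0,0],[0,0,0]],"grip":[1,1,1]}'
```

```text
clock: 30.0
position: [0.5724, -0.2367, 0.1065]
tcp_rot: [[0.999, 0.035, -0.005], [0.034, -0.999, -0.012], [-0.006, 0.011, -1.0]]
force: [-5.5, -8.3, 4.1]
finger_gap: 0.183
```

```bash
python3 -m crank '{"dp":[[0,-0.001,0],[0,-0.0005,0],[0,0,0]],"rotation":[[0,0,0],[0,0,0],[0,0,0]],"grip":[1,1,1]}'
```

```text
clock: 30.38
position: [0.5724, -0.2359, 0.1064]
tcp_rot: [[0.999, 0.035, -0.005], [0.035, -0.999, -0.013], [-0.006, 0.013, -1.0]]
force: [-5.1, -11.1, 2.3]
finger_gap: 0.184
```

```bash
python3 -m crank '{"dp":[[0,-0.0005,0],[0,-0.0005,0],[0,0,0]],"rotation":[[0,0,0],[0,0,0],[0,0,0]],"grip":[1,1,1]}'
```

```text
clock: 30.75
position: [0.5724, -0.2357, 0.1065]
tcp_rot: [[0.999, 0.035, -0.005], [0.035, -0.999, -0.014], [-0.005, 0.014, -1.0]]
force: [-6.3, -15.4, 1.8]
finger_gap: 0.178
```

```bash
python3 -m crank '{"dp":[[0,-0.0005,0],[0,-0.0005,0],[0,0,0]],"rotation":[[0,0,0],[0,0,0],[0,0,0]],"grip":[1,1,1]}'
```

```text
clock: 31.12
position: [0.5724, -0.2354, 0.1065]
tcp_rot: [[0.999, 0.035, -0.005], [0.035, -0.999, -0.015], [-0.005, 0.015, -1.0]]
force: [-5.8, -18.5, 0.9]
finger_gap: 0.179
```

Run:
```python
from h import *
S=r.grab_frame("scene");T=r.grab_frame("top");cv2.imwrite("pics/S10.png",S);cv2.imwrite("pics/T10.png",T)
a=S[140:230,150:270];b=T[165:215,240:390]
S0=cv2.imread("pics/scene0.png")
o=np.zeros((600,800,3),np.uint8);o[:330,:440]=cv2.resize(a,(440,330),interpolation=2);o[340:600,:780]=cv2.resize(b,(780,260),interpolation=2)
cv2.imwrite("pics/c10.png",o)
c=np.array([.565,-.125,0.085]);
```

```text
(no output)
```

View pics/c10.png

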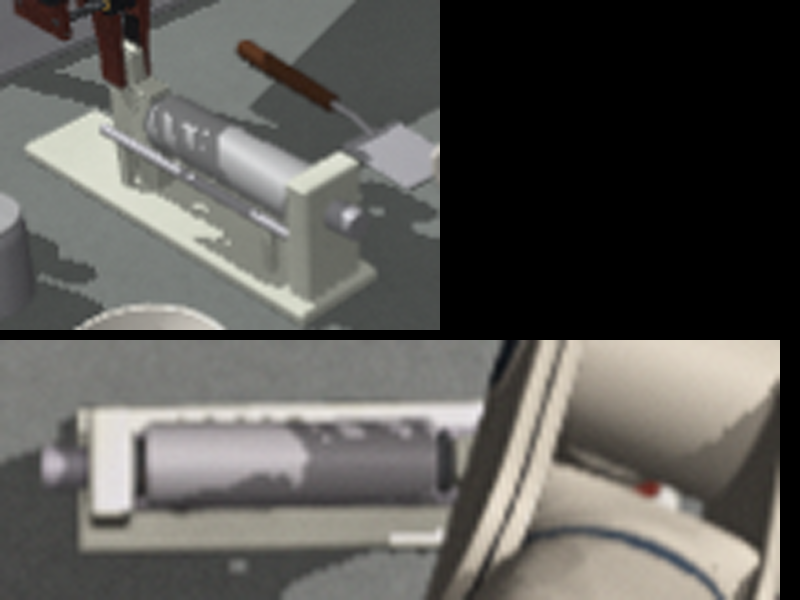

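Both cones are in the roll's ends: the gaps beyond it (head crop x 133–146, tail 437–455) are about 7–10 mm against 8 mm expected. The tip distance works out at 136 mm, the fully-home value, and the stop is firm. I'll ease the preload and let go of the fin.

```bash
python3 -m crank '{"dp":[[0,0.001,0],[0,0.001,0],[0,0.0008,0],[0,0,0]],"rotation":[[0,0,0],[0,0,0],[0,0,0],[0,0,0]],"grip":[1,1,1,1]}'
```

```text
clock: 31.72
position: [0.5724, -0.2356, 0.1065]
tcp_rot: [[0.999, 0.034, -0.005], [0.034, -0.999, -0.011], [-0.006, 0.011, -1.0]]
force: [-5.2, -6.1, 4.1]
finger_gap: 0.177
```

```bash
python3 -m crank '{"dp":[[0,0.0006,0],[0,0,0],[0,0,0],[0,0,0],[0,0,0],[0,0,-0.02],[0,0,-0.05],[0,0,-0.05],[0,0.03,-0.03],[0,0.05,0],[0,0.05,0],[0,0,0]],"rotation":[[0,0,0],[0,0,0],[0,0,0],[0,0,0],[0,0,0],[0,0,0],[0,0,0],[0,0,0],[0,0,0],[0,0,0],[0,0,0],[0,0,0]],"grip":[1,0.6,0.4,0.1,0,0,0,0,0,0,0,0]}'
python3 - <<'E'
from h import *
S=r.grab_frame("scene");T=r.grab_frame("top");cv2.imwrite("pics/S11.png",S);cv2.imwrite("pics/T11.png",T)
d=cv2.absdiff(S,cv2.imread("pics/S10.png"))[155:205,190:250].max(2);print("scene roll region changed px",(d>40).sum())
# intensity profile along roll in the top view, and fin/block position
g=cv2.cvtColor(T,6)
print([int(v) for v in g[187:189,258:372].mean(0)])
g=cv2.cvtColor(cv2.imread("pics/T10.png"),6);print([int(v) for v in g[187:189,258:332].mean(0)])
E
```

```text
clock: 33.22
position: [0.578, -0.3665, 0.2585]
tcp_rot: [[1.0, 0.031, -0.003], [0.031, -0.999, -0.011], [-0.004, 0.011, -1.0]]
force: [0.5, -0.5, 0.3]
finger_gap: 0.999
scene roll region changed px 96
[215, 230, 229, 229, 229, 230, 232, 173, 84, 69, 150, 194, 202, 202, 202, 202, 202, 203, 200, 202, 203, 202, 202, 200, 202, 200, 202, 200, 200, 201, 201, 201, 201, 200, 200, 201, 202, 203, 200, 157, 127, 127, 128, 128, 129, 129, 127, 127, 129, 128, 127, 129, 130, 128, 128, 129, 129, 131, 129, 129, 129, 129, 130, 130, 129, 128, 91, 62, 60, 89, 155, 161, 158, 157, 158, 155, 154, 112, 62, 71, 134, 143, 153, 193, 209, 208, 208, 206, 206, 206, 217, 227, 228, 229, 228, 228, 229, 228, 229, 228, 228, 228, 228, 228, 228, 228, 228, 228, 228, 229, 229, 200, 148, 127]
[207, 222, 223, 223, 223, 225, 223, 166, 79, 61, 157, 192, 194, 193, 194, 194, 194, 194, 193, 193, 193, 193, 193, 191, 192, 193, 193, 194, 193, 193, 193, 193, 192, 193, 192, 192, 194, 193, 193, 195, 183, 143, 122, 123, 120, 120, 122, 124, 122, 121, 122, 123, 122, 122, 122, 123, 122, 124, 123, 121, 122, 121, 122, 122, 124, 123, 75, 57, 58, 91, 151, 136, 74, 54]
```

Run:
```python
from h import *
Y=lambda x,z:onz("top",(x,188),z)[1]
a,b=Y(267.7,.109),Y(323.7,.109);f=Y(327.3,.112);h=Y(265.1,.118)
print("roll len",a-b,"centre",(a+b)/2,"tail gap(8)",b-f,"head gap",h-a,"tip-centre(68)",(a+b)/2-(f+.020))
# roll top/bottom edges in y at 2 columns, and cone line
T=cv2.cvtColor(cv2.imread("pics/T11.png"),6)
for x in(272,285,300,318):print(x,T[175:205,x].tolist())
```

```text
roll len 0.15865921572041128 centre -0.10496792008370033 tail gap(8) 0.009763779172563242 head gap 0.007544306447199674 tip-centre(68) 0.06909338703276889
272 [131, 127, 142, 202, 230, 206, 161, 163, 178, 189, 198, 203, 204, 201, 191, 176, 166, 151, 138, 121, 99, 69, 78, 135, 164, 163, 161, 164, 164, 150]
285 [127, 130, 162, 215, 231, 198, 153, 161, 178, 187, 195, 202, 203, 198, 190, 178, 165, 154, 136, 119, 97, 74, 102, 147, 162, 162, 161, 161, 160, 139]
300 [130, 137, 186, 227, 232, 197, 147, 129, 109, 111, 118, 124, 128, 129, 120, 112, 104, 96, 92, 82, 70, 71, 125, 163, 162, 161, 162, 165, 159, 125]
318 [131, 139, 196, 232, 208, 157, 120, 99, 105, 112, 117, 125, 130, 128, 115, 110, 106, 97, 88, 80, 69, 74, 126, 156, 158, 157, 162, 206, 214, 150]
```

```bash
python3 -c "
from rig import r;print(r.close_job())"
```

```text
the job is handed in; nothing more can be done
None
```

The job is handed in, at about 33 s of the 61 s allowed; no verdict is reported. The roll went from the spindle to the wooden rest and was let go. I took it again near its middle, laid it on the holder's rails and let it go, then slid the tailstock in by its fin until it stopped firmly.

**Checks that agreed:**
- **Firm stop:** the push rose from about 8 N to 18.5 N over the last 1.3 mm of travel. I did not push further, then eased the load and let go of the fin.
- **Cones home:** the tips should be about 136 mm apart, which is the fully-home distance. In the last picture the tip-to-centre distance came to 69 mm, give or take 1.5 mm, against a limit of 70.5 mm.
- **Roll stayed put:** its ends appear at the same pixels before and after I released the fin. The gripper ended open and clear.

**Checks that failed or were not made:**
- **First lowering onto the rest:** a wrist joint reached its range limit before the roll touched. I raised it, turned it half round and laid it from the other side.
- **Second grasp:** it was about 6 mm off the roll's middle, which I allowed for when placing it.
- **Gaps beyond the roll's ends:** they measured 7.5 mm (head) and 9.8 mm (tail) against the nominal 8 mm, which is within what the picture can resolve.
- **Hanging height:** I did not measure the roll's final height directly; that it hangs clear of the rails is inferred from the firm stop and the tip distance.
- **Squeeze by the cones:** it cannot be measured. At 18.5 N it may have come near 50 N in all by my estimate, against the 60 N limit.
- **Bystanders:** I did not measure their positions at the end.

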